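# Start the stirrer under the brown vial

### The job

Start the stirrer that carries the brown vial: take its orange knob, pull it straight up to the stop, hold it there for a moment, then let go so that it springs back down to rest. Leave the other stirrer's knob unpulled and the brown vial standing where it is.

Things in the scene. Friction and masses are not known exactly. Their poses are not given: they have to be found in the camera images.
- knob_brown_grip (a point): Grip point of the orange round spring knob on the stirrer with the brown vial: on the knob's upright axis, 26 mm above the stirrer's grey panel (71 mm above the worktop) at rest; moves with the knob. The knob is 28 mm across, 30 at its head; the orange part spans 9 to 40 mm above the panel, on a 14 mm stem with a steel collar 38 mm across, 2 mm high at its foot. z up, x towards the vial.
- knob_brown (a joint): Height by which that knob is pulled up, in m: 0 at rest (down), 0.014 at the stop; pulled counts from 0.010. It slides straight up and does not turn; a spring pulls it down with 3 N at rest, 10 N at the stop, and returns it when let go.
- knob_clear (a joint): The same for the like knob of the other stirrer, which carries a colourless vial. The stirrers are white with grey tops, fixed, 180 (along x) x 120 mm, panel 45 mm above the worktop, turned up to 20 degrees; their centres are at least 240 mm apart in y. Each knob lies on the centre line, 55 mm from the stirrer's centre towards the robot.
- brown_vial: Loose brown glass vial with a black cap, 23 mm across, 56 mm tall, upright on the white round plate of its stirrer (86 mm across, top 50 mm above the worktop), about 91 mm beyond the knob along the stirrer. Origin at the centre of its underside, z up.
There are look-alikes about, which are no part of the job. What is shaped like the part that bears knob_brown_grip but red is not meant.

How it is judged:
By the outcome, as a careful person would: the job done as asked, in the order asked, and still so for the second after the job is handed in, with the robot touching nothing.
It also fails if it takes over 38 s, if anything falls off the work surface, if the arm or the gripper's body presses on something with over 40 N, if the wrist force passes 120 N, or if a joint passes its speed limit or range.

### The arm

A 7-joint arm with a two-finger parallel gripper is mounted at the origin on a cart in front of the work surface, level with it; the furniture and walls round the work are solid. World frame = base frame: x ahead of the robot, y to its left, z up, the work surface at z = 0. Lengths are in m, angles in rad, forces in N, time in s.
With the tool pointing down it reaches from about 0.425 to 0.925 m from the base axis. Payload 6.8 kg.
Tool frame: the origin (TCP) lies at the very end of the fingers, on their centre line; the grasp point (between the pads) lies 19 mm behind it; z points along the fingers, y is the line along which they close (so a half turn about z gives the same grasp; the last joint's range is limited). The gripper opens to 85 mm and grips with 20 to 120 N. Pads are 22 mm wide; open, the fingers measure 114 mm over their backs; the gripper's body (76 mm by 85 mm) begins 54 mm behind the grasp point. The pads swing forward as they close: fully open they stand 13 mm farther back than shut.
Start: joints at [1.146, 0.477, 0.022, 1.555, -0.011, 1.109, -0.083], TCP at [0.21, -0.641, 0.231] pointing down, gripper open.
Joint ranges: [-2.96, 2.96], [-0.34, 2.1], [-1.41, 1.46], [0.24, 2.44], [-1.37, 4.51], [0.17, 1.92], [-2.96, 2.96]. Speed limits (rad/s): [2.39, 2.39, 3.14, 3.14, 3.14, 3.14, 3.14].

### API

Orientations are given as a unit quaternion [x, y, z, w].
In Python, from plant import monitor, cams, ticket gives the robot as it stands.
- The arm moves only by the tool send_rows, never from a script. Its argument "motion" is text: rows parted by semicolons, each of 7 numbers parted by spaces: the shift along the world's x, y, z in mm, then the turn, a rotation vector about the world's x, y, z in rad, then the opening, from 0 (shut) to 1 (fully open). A call has 1 to 20 rows; each row shifts and turns the commanded pose from where the row before left it; what a row does not reach is not made up. A row lasts 1/12 s, in which the tool goes at most 41.7 mm and 7.16 degrees, less where a joint would pass 70% of its speed; a pose out of reach is approached as far as the arm can. A call is refused whole if a number of a shift passes 41.7 or a number of a turn 0.125, either way. A call with a gripper value outside its range is refused whole. The fingers move at their own pace and stop on an object; "squeeze" is the grip in N (left out, the last holds). Time passes only in rows, so rows that do not move let the fingers close. It gives the time, the measured TCP pose, the force, the opening and the grip force at its end, in the units of the state.
- monitor.read_state(): the state, without advancing time (a new reading comes with each control period).
- cams.get_image(name): name is "side" or "top"; returns the picture (384x512x3 uint8, red, green, blue); there is no depth.
- cams.camera_info(name): a dict with "fx", "fy", "cx", "cy" (pixels), "T" (4x4, takes a point from camera to world coordinates). Camera axes: x right, y up, looking along -z (the intrinsics and any distortion apply to the point x, -y, -z); pixel columns grow to the right and rows downward; lengths in m; the calibration is good to about 2 mm. A picture is of the moment at which its call begins. camera_info takes no time and is no camera call.
- ticket.sign_off(): hands the job in; it is judged then, once.
Trained networks look in the newest picture that a camera, given by its name, has taken for a name from the list of things; names that differ only in an ending like _2 or _b are one class to them, and where a whole thing is asked for, a point or a joint stands for the part that bears it (a point fixed in the world has none). Each returns a list of dicts, best first, with "p" (0 to 1); they miss things now and then, are a little off and sometimes report something else, mostly with a low value. They report only what shows in the picture. A call takes as long as a camera call. They do not tell look-alikes from the thing itself.
- cams.spot_in(camera, query): "centre" ([row, column] in pixels, amid what is visible of it).
- cams.place_of(camera, query): "centre" ([row, column] in pixels: a listed point, or the origin of a listed thing).
The state is a dict: "time_s": time; "joint_positions": joint angles; "joint_velocities": joint speeds; "effort": joint torques, N m; "tcp_pos": TCP position; "tcp_rot": TCP orientation; "force": force on the tool from outside, world axes, zero at the start; "moment": the same for the moment, N m; "opening": finger opening in m; "gripper_force": force on a finger pad.
Only numpy, scipy, OpenCV 4.12 (cv2) and the standard library are available. Lean on these libraries where they do the work, as an engineer would, in place of code of your own. Each camera call takes 0.05 s, during which the arm holds its last target. There are 200 camera calls.

## Working session

There is one attempt and no reset: what is moved stays moved. The work goes in short steps, Python scripts to look and compute and a tool call to move; the robot and the scene stay as the last step left them, time stands still between calls to the robot, and variables do not carry over. Pictures are saved under pics/ and viewed, at most 10 in all, crops included, and the job is handed in when it is done.

Besides the shell and the picture viewer there is one more tool, called after "Request:" as a command line: name --argument value ..., lists and objects as JSON in quotes. send_rows: Moves the arm, as the interface text tells. Its arguments: {"type":"object","properties":{"motion":{"type":"string"},"squeeze":{"type":"number"}},"required":["motion"]}

```bash
mkdir -p pics; cat > h.py <<'E'
import numpy as np, cv2
from plant import monitor, cams, ticket
def ray(cam,rc):
    i=cams.camera_info(cam);T=np.array(i["T"])
    d=np.array([(rc[1]-i["cx"])/i["fx"],-(rc[0]-i["cy"])/i["fy"],-1.])
    return T[:3,3],T[:3,:3]@d
def onz(cam,rc,z):
    o,d=ray(cam,rc);return o+d*(z-o[2])/d[2]
def proj(cam,p):
    i=cams.camera_info(cam);T=np.array(i["T"]);c=T[:3,:3].T@(np.array(p)-T[:3,3])
    return [i["cy"]+i["fy"]*(-c[1])/-c[2], i["cx"]+i["fx"]*c[0]/-c[2]]
def snap(cam,name):
    im=cams.get_image(cam);cv2.imwrite("pics/"+name,im[:,:,::-1]);return im
E
python3 - <<'E'
from h import *
a=snap("side","s0.png");b=snap("top","t0.png")
print({c:{k:np.round(v,3).tolist() for k,v in cams.camera_info(c).items() if k in("fx","cx","cy","T")} for c in("side","top")}, [k for k in cams.camera_info("top")])
for c in("side","top"):
  for q,z in(("knob_brown_grip",.071),("brown_vial",.05),("knob_clear",.071)):
    for r in cams.place_of(c,q) if q!="knob_clear" else cams.spot_in(c,q):
      print(c,q,round(r["p"],2),np.round(r["centre"],1),np.round(onz(c,r["centre"],z),3))
s=monitor.read_state();print(s["time_s"],s["tcp_pos"],s["tcp_rot"],s["opening"],s["force"])
E
```

```text
{'side': {'fx': 369.315, 'cx': 253.449, 'cy': 193.195, 'T': [[-0.961, 0.123, -0.249, 0.31], [-0.276, -0.501, 0.82, 0.955], [-0.024, 0.856, 0.516, 0.589], [0.0, 0.0, 0.0, 1.0]]}, 'top': {'fx': 424.485, 'cx': 245.54, 'cy': 195.471, 'T': [[0.021, 0.998, -0.058, 0.478], [-1.0, 0.021, 0.001, 0.116], [0.002, 0.058, 0.998, 1.432], [0.0, 0.0, 0.0, 1.0]]}} ['fx', 'fy', 'cx', 'cy', 'T']
side knob_brown_grip 0.65 [305.3 276.9] [0.41  0.499 0.071]
side knob_brown_grip 0.62 [184.8 275.9] [0.511 0.073 0.071]
side brown_vial 0.52 [188.2 245.7] [0.599 0.077 0.05 ]
side knob_clear 0.59 [146.3 298.3] [ 0.496 -0.204  0.071]
top knob_brown_grip 0.64 [240.  127.1] [0.407 0.489 0.071]
top knob_brown_grip 0.43 [214.1 259.3] [0.498 0.069 0.071]
top brown_vial 0.47 [211.8 257.7] [0.506 0.073 0.05 ]
top brown_vial 0.39 [186.  256.4] [0.59  0.079 0.05 ]
top knob_clear 0.45 [217.7 348.5] [ 0.493 -0.217  0.071]
0.4 [ 0.21030908 -0.64133821  0.231162  ] [ 9.87475270e-01  1.57773807e-01 -2.27770803e-05 -1.25696328e-04] 0.08545613720979948 [-0.40694346 -0.31692141  0.08954187]
```

View pics/s0.png

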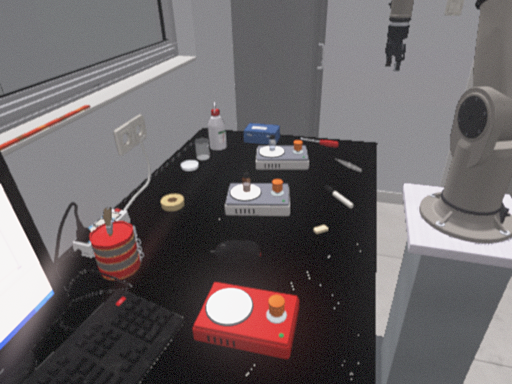

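View pics/t0.png

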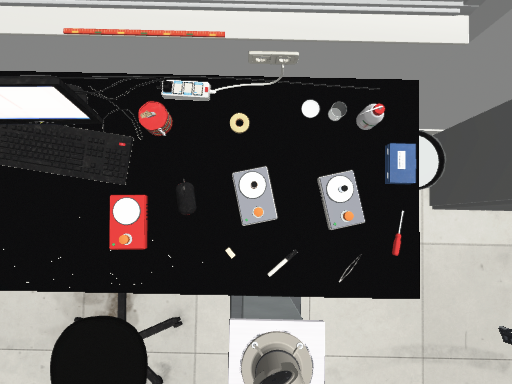

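The side picture shows a red look-alike box at (320,245), a grey stirrer in the middle with a dark vial at (185,246) and its knob at (186,277), and another stirrer farther off with its knob at (146,298). I'll enlarge both stirrers to check the vial colours and refine the position.

```bash
python3 - <<'E'
from h import *
a=cv2.imread("pics/s0.png");b=cv2.imread("pics/t0.png")
A=cv2.resize(a[130:220,215:315],None,fx=4,fy=4,interpolation=2);B=cv2.resize(b[155:235,225:325+50],(0,0),fx=4,fy=4,interpolation=2)[:360]
B=cv2.resize(b[160:235,228:372],(400*1,208),interpolation=2)
cv2.imwrite("pics/z0.png",np.vstack([A,B]))
def cen(im,r0,r1,c0,c1):
    h=cv2.cvtColor(im,cv2.COLOR_BGR2HSV)[r0:r1,c0:c1]
    m=((h[...,0]>5)&(h[...,0]<22)&(h[...,1]>150)&(h[...,2]>90)).astype(np.uint8)
    n,l,st,ce=cv2.connectedComponentsWithStats(m)
    return [(st[k].tolist(),np.round(ce[k][::-1]+[r0,c0],1)) for k in range(1,n) if st[k][4]>8]
S=cen(a,165,205,262,295);T=cen(b,195,230,245,275);print(S,T)
s=max(S,key=lambda x:x[0][4])[1];t=max(T,key=lambda x:x[0][4])[1]
for z in(.065,.07,.075,.085):print(z,onz("side",s,z),onz("top",t,z))
# triangulate residual with the panel corners too
from scipy.optimize import least_squares
f=lambda p:np.r_[np.array(proj("side",p))-s,np.array(proj("top",p))-t]
r=least_squares(f,[.5,.07,.07]);print(r.x,r.fun)
E
```

```text
[([10, 14, 11, 13, 110], array([184.3, 277. ]))] [([9, 13, 9, 8, 58], array([211.5, 257.9]))]
0.065 [0.51072043 0.05902907 0.065     ] [0.50678187 0.0732257  0.065     ]
0.07 [0.50880266 0.0675845  0.07      ] [0.50667594 0.07338064 0.07      ]
0.075 [0.50688489 0.07613993 0.075     ] [0.50657001 0.07353559 0.075     ]
0.085 [0.50304935 0.09325078 0.085     ] [0.50635814 0.07384548 0.085     ]
[0.50707436 0.07359182 0.07355046] [ 0.00358552  0.13281772 -0.14872556 -0.0288034 ]
```

View pics/z0.png

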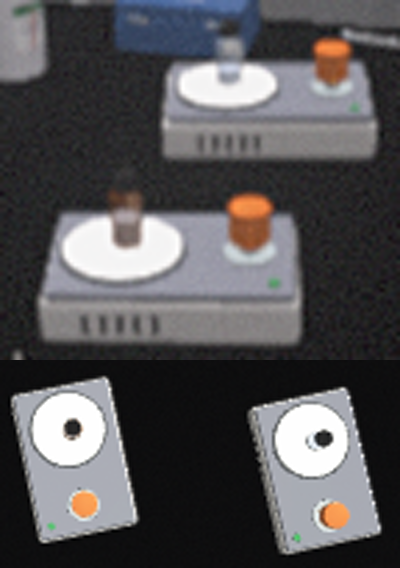

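The middle stirrer carries the brown vial (amber, dark cap); the other's vial is clear. The knob axis is at about (0.507, 0.0735), with a triangulated height of 73 mm, which fits. The stirrer's yaw is about 0.2 rad. I'll close the fingers across the stirrer and move over it first.

Request:
send_rows --motion "13 21 0 0 0 -0.007 1;13 21 0 0 0 -0.007 1;13 21 0 0 0 -0.007 1;13 21 0 0 0 -0.007 1;13 21 0 0 0 -0.007 1;13 21 0 0 0 -0.007 1;13 21 0 0 0 -0.007 1;13 21 0 0 0 -0.007 1;13 21 0 0 0 -0.007 1;13 21 0 0 0 -0.007 1;13 21 0 0 0 -0.007 1;13 21 0 0 0 -0.007 1;13 21 0 0 0 -0.007 1;13 21 0 0 0 -0.007 1;13 21 0 0 0 -0.007 1;13 21 0 0 0 -0.007 1" --squeeze 40

```text
time_s: 1.73
tcp_pos: [0.4188, -0.3044, 0.2315]
tcp_rot: [0.995, 0.102, 0.0, 0.0]
force: [0.0, -0.9, -0.2]
opening: 0.0857
gripper_force: 0.0
```

Request:
send_rows --motion "5 23 0 0 0 0 1;5 23 0 0 0 0 1;5 23 0 0 0 0 1;5 23 0 0 0 0 1;5 23 0 0 0 0 1;5 23 0 0 0 0 1;5 23 0 0 0 0 1;5 23 0 0 0 0 1;5 23 0 0 0 0 1;5 23 0 0 0 0 1;5 23 0 0 0 0 1;5 23 0 0 0 0 1;5 23 0 0 0 0 1;5 23 0 0 0 0 1;5 23 0 0 0 0 1;5 23 0 0 0 0 1;0 0 0 0 0 0 1;0 0 0 0 0 0 1"

```text
time_s: 3.23
tcp_pos: [0.4984, 0.0639, 0.2314]
tcp_rot: [0.995, 0.104, 0.0, -0.0]
force: [0.3, 0.3, -0.7]
opening: 0.0851
gripper_force: 0.0
```

Request:
send_rows --motion "4 5 0 0 0 0 1;4 5 0 0 0 0 1;0 0 -16 0 0 0 1;0 0 -16 0 0 0 1;0 0 -16 0 0 0 1;0 0 -16 0 0 0 1;0 0 -16 0 0 0 1;0 0 -16 0 0 0 1;0 0 -16 0 0 0 1;0 0 -10 0 0 0 1;0 0 0 0 0 0 1;0 0 0 0 0 0 1"

```text
time_s: 4.23
tcp_pos: [0.5063, 0.0723, 0.1092]
tcp_rot: [0.995, 0.102, -0.0, 0.0]
force: [-0.6, 0.2, 0.9]
opening: 0.0856
gripper_force: 0.0
```

```bash
python3 - <<'E'
from h import *
a=snap("side","s1.png");b=snap("top","t1.png")
cv2.imwrite("pics/z1.png",np.hstack([cv2.resize(a[100:220,210:310],(400,480),interpolation=2),cv2.resize(b[150:270,205:305],(400,480),interpolation=2)])[:,:])
p=monitor.read_state()["tcp_pos"];print(p,proj("side",p),proj("side",[.5065,.0735,.085]))
E
```

```text
[0.50709153 0.07262979 0.11016402] [np.float64(172.6103414800651), np.float64(277.32232477770054)] [np.float64(180.75014580577113), np.float64(277.3773586799836)]
```

View pics/z1.png

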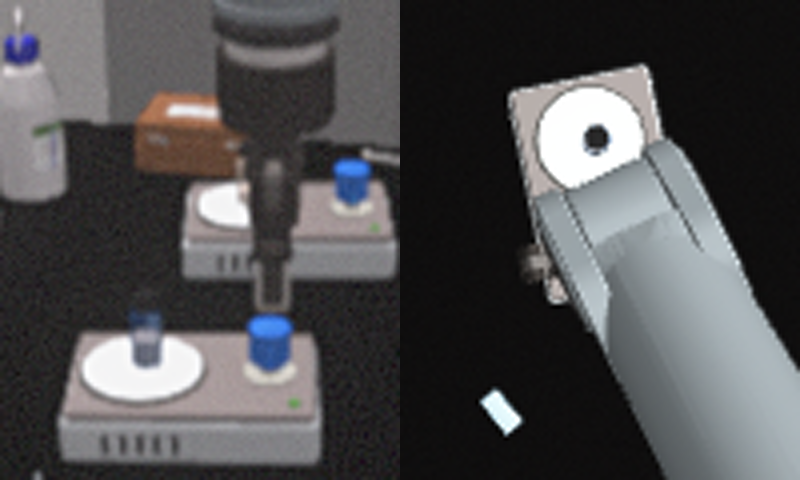

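In this picture red and blue are swapped. The gripper is centred over the knob: finger at crop column 272, knob at 270. I'll go down and close.

Request:
send_rows --motion "0 1 -10 0 0 0 1;0 0 -10 0 0 0 1;0 0 -10 0 0 0 1;0 0 -10 0 0 0 1;0 0 -8 0 0 0 1;0 0 -6 0 0 0 1;0 0 0 0 0 0 1;0 0 0 0 0 0 1;0 0 0 0 0 0 1"

```text
time_s: 5.08
tcp_pos: [0.5066, 0.0737, 0.0555]
tcp_rot: [0.995, 0.102, 0.0, -0.0]
force: [0.2, 0.3, -0.3]
opening: 0.0852
gripper_force: 0.0
```

Request:
send_rows --motion "0 0 0 0 0 0 0.5;0 0 0 0 0 0 0.5;0 0 0 0 0 0 0.5;0 0 0 0 0 0 0.5;0 0 0 0 0 0 0.4;0 0 0 0 0 0 0.3;0 0 0 0 0 0 0.2;0 0 0 0 0 0 0.1;0 0 0 0 0 0 0;0 0 0 0 0 0 0;0 0 0 0 0 0 0;0 0 0 0 0 0 0" --squeeze 40

```text
time_s: 6.08
tcp_pos: [0.5067, 0.0721, 0.0559]
tcp_rot: [0.995, 0.102, 0.0, 0.001]
force: [-1.3, -3.7, 6.7]
opening: 0.0272
gripper_force: 38.9
```

Request:
send_rows --motion "0 -1 0 0 0 0 0;0 0 2 0 0 0 0;0 0 2 0 0 0 0;0 0 2 0 0 0 0;0 0 2 0 0 0 0;0 0 2 0 0 0 0;0 0 1 0 0 0 0;0 0 0 0 0 0 0;0 0 0 0 0 0 0" --squeeze 70

```text
time_s: 6.83
tcp_pos: [0.5066, 0.0721, 0.0662]
tcp_rot: [0.995, 0.102, 0.0, 0.0]
force: [3.8, -3.0, -8.6]
opening: 0.0268
gripper_force: 69.2
```

Request:
send_rows --motion "0 0 1 0 0 0 0;0 0 1 0 0 0 0;0 0 1 0 0 0 0;0 0 1 0 0 0 0;0 0 0 0 0 0 0;0 0 0 0 0 0 0"

```text
time_s: 7.33
tcp_pos: [0.5066, 0.0721, 0.07]
tcp_rot: [0.995, 0.102, 0.0, 0.0]
force: [5.6, -2.2, -9.9]
opening: 0.0264
gripper_force: 69.3
```

Request:
send_rows --motion "0 0 1 0 0 0 0;0 0 0.5 0 0 0 0;0 0 0 0 0 0 0;0 0 0 0 0 0 0"

```text
time_s: 7.67
tcp_pos: [0.5065, 0.072, 0.0704]
tcp_rot: [0.995, 0.102, -0.0, -0.0]
force: [9.2, -1.4, -22.6]
opening: 0.0263
gripper_force: 71.0
```

```bash
python3 - <<'E'
from h import *
a=snap("side","s2.png")
cv2.imwrite("pics/z2.png",cv2.resize(a[130:220,210:330,::-1],(720,540),interpolation=2))
E
```

```text
(no output)
```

View pics/z2.png

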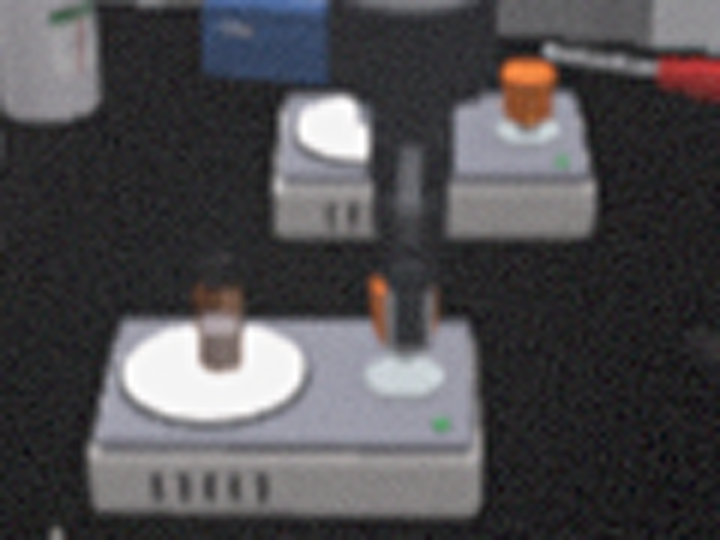

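The force jumped to 22.6 N at 14.5 mm of travel, and the picture shows the knob raised off its collar, so it's at the stop. I'll hold it, then let go.

Request:
send_rows --motion "0 0 0 0 0 0 0;0 0 0 0 0 0 0;0 0 0 0 0 0 0;0 0 0 0 0 0 0;0 0 0 0 0 0 0;0 0 0 0 0 0 0;0 0 0 0 0 0 0;0 0 0 0 0 0 0;0 0 0 0 0 0 0;0 0 0 0 0 0 0;0 0 0 0 0 0 0;0 0 0 0 0 0 0"

```text
time_s: 8.72
tcp_pos: [0.5065, 0.072, 0.0704]
tcp_rot: [0.995, 0.102, -0.0, -0.0]
force: [8.9, -1.9, -22.4]
opening: 0.0264
gripper_force: 71.0
```

Request:
send_rows --motion "0 0 0 0 0 0 1;0 0 0 0 0 0 1;0 0 0 0 0 0 1;0 0 0 0 0 0 1;0 0 0 0 0 0 1;0 0 0 0 0 0 1;0 0 0 0 0 0 1;0 0 0 0 0 0 1;0 0 0 0 0 0 1;0 0 0 0 0 0 1"

```text
time_s: 9.55
tcp_pos: [0.5063, 0.0726, 0.0718]
tcp_rot: [0.995, 0.102, 0.0, 0.0]
force: [0.3, 0.6, 1.4]
opening: 0.0852
gripper_force: 0.0
```

Request:
send_rows --motion "0 0 5 0 0 0 1;0 0 10 0 0 0 1;0 0 15 0 0 0 1;0 0 20 0 0 0 1;0 0 20 0 0 0 1;0 0 20 0 0 0 1;0 0 20 0 0 0 1;0 0 20 0 0 0 1;0 0 0 0 0 0 1;0 0 0 0 0 0 1;0 0 0 0 0 0 1;0 0 0 0 0 0 1"

```text
time_s: 10.55
tcp_pos: [0.5056, 0.0724, 0.2011]
tcp_rot: [0.995, 0.102, -0.001, 0.0]
force: [0.8, -0.0, 0.0]
opening: 0.0854
gripper_force: 0.0
```

```bash
python3 - <<'E'
from h import *
a=snap("side","s3.png")
cv2.imwrite("pics/z3.png",cv2.resize(a[130:220,210:330,::-1],(720,540),interpolation=2))
E
```

```text
(no output)
```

View pics/z3.png

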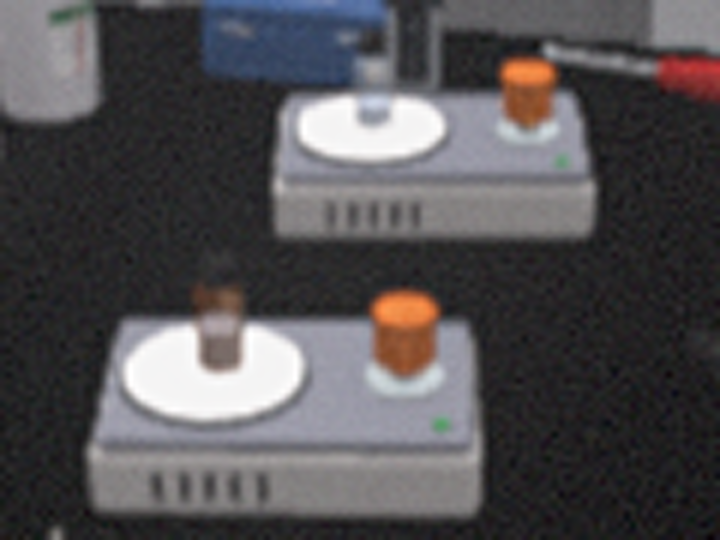

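The knob is back down at rest (crop 405,335), the brown vial hasn't moved (220,330), and the gripper is clear.

```bash
python3 -c "
from plant import ticket
print(ticket.sign_off())"
```

```text
the job is handed in; nothing more can be done
None
```

I pulled the brown-vial stirrer's knob up to its stop, held it there for just over a second and let it spring back down to rest; the vial and the other knob were left untouched, and the job is handed in.

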